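# Press a pen section home and hold it while the shellac grips

## Task

Take the green pen barrel, whose shellacked black section still stands a little proud of it, from the wooden rest and lay it gently in the pen press's two V-saddles with its closed end up to the cork-faced stop, then let go of it. Swing the press lever over to bring the sprung foot against the section and push it fully home in the barrel, and on until the foot's spring is compressed by about 6 mm (the ram's mouth midway on the green band of the foot's stem, never deep into the red). Keep the lever held there while the shellac grips, at least three seconds, and finish while still holding it so, with the other things on the bench left undisturbed.

Things in the scene. Friction and masses are not known exactly. Their poses are not given: they have to be found in the camera images.
- pen: Pen barrel of marbled green celluloid, 13 mm in diameter and 80 mm long, loose, 30 g with its section. Origin on its axis, midway along the barrel. Its own x axis runs along the barrel towards the closed, domed end (40 mm from the origin); the black section stands out of the other end (-x). It may be rolled about its axis, so only its x axis means anything.
- pen_butt (a point): Centre of the pen barrel's closed domed end, on the axis.
- section_lip (a point): Centre of the outer end of the black hard rubber section, 11 mm in diameter. With the section home it is 98 mm from pen_butt; 18 mm of section show.
- section (a joint): How far the section stands proud of its seat in the barrel, m: 0 = fully home; starts 0.004 to 0.008. Friction of about 3 N holds it where it is.
- rest: Fixed wooden pen rest, base board 120 x 64 x 8 mm, with two V-notched posts 62 mm apart along its x axis (50 mm free between them), on which the pen starts lying with its axis 34 mm above the bench. Origin at the centre of its underside.
- press: Grey-enamelled cast iron rack-and-lever pen press, fixed; bed plate 300 x 74 x 14 mm. Origin at bench level under the lever shaft; x along the ram towards saddles and stop, y to the lever's side, z up. Gear case 84 mm long, 62 wide, centred on the origin, top at 102 mm. Ram and laid pen share one axis: y = 0, 83 mm above the bench.
- saddle_mid (a point): Where the pen's axis will lie, midway between the two V-saddles (press x = 150 mm, 83 mm above the bench). Saddles are 12 mm long along x, 31 wide, centred 27 mm either side, so 42 mm are free between them for the fingers, open down to the bed plate at 14 mm; the V is 19 mm wide at its top, level with the pen's axis.
- stop_face (a point): Centre of the cork face (22 mm diameter) of the end stop, on the pen's axis, facing the ram. The stop, 30 mm wide, top 106 mm above the bench, is clamped 39 to 49 mm from saddle_mid along the bed, different each time. The pen's domed end must come against it; a pen laid a few mm short is pushed up to it by the ram.
- lever_axis (a point): Point on the lever shaft's axis, in the plane of the handle's middle: press x = 0, y = +87 mm, 46 mm above the bench. The shaft's axis is the press's y axis.
- lever_grip (a point): Middle of the crank handle's dark wooden grip, a round bar 20 mm in diameter and 64 mm long, parallel to the shaft and 135 mm from lever_axis. It sticks out sideways from the end of the steel lever (12 mm thick), whose middle is 42 mm from this point towards the press. At the start the lever leans back (away from the saddles) by 0.75 rad from upright.
- lever (a joint): Lever angle, rad: 0 = sprung fully back, grows as the handle swings up and over towards the saddles (upright at 0.75), stop at 1.68. Spring-returned: the handle needs about 1.5 to 2 N to move freely and about 4 N at the held position; it springs back when let go.
- foot_face (a point): Centre of the flat face of the spring foot, a brass disc 18 mm in diameter and 4 mm thick on a stem that shows 15 mm outside the 18 mm ram when free. At lever 0 it is at press x = 68 mm, 83 mm above the bench; the ram advances 28 mm per radian of lever and the foot with it, less its compression.
- foot (a joint): Compression of the spring foot in the ram, m: 0 free, limit 0.014; 2 N per mm. From the ram's mouth its stem is brass for 4 mm, green for 4, red for 7: compressed 4 to 8 mm, the mouth stands on the green. Pushing the section in takes about 1.5 mm; it rises further only once the section is home.
- block: Brass knock-out block with four holes, 50 x 50 x 30 mm, loose bystander. Origin at the centre of its underside.
- burnisher: Boxwood burnisher, 130 mm long, 18 mm thick, lying along its x axis, loose bystander.
- pressure_bar: Steel pressure bar strip, 62 x 6 x 4 mm, lying along its x axis, loose bystander.
- shellac: Stoppered amber shellac bottle, 42 mm in diameter, about 62 mm high, loose bystander.
Mind the look-alikes: they are no part of the job. What is meant by the pen is not pink or purple, and is the smaller of those in its own colour.

How it is judged:
On the way, in this order (a step that is already met when the one before it is completed fails the run):
1. the pen lies in both saddles, closed end towards the stop, let go, section still proud (distance between pen_butt and stop_face below 0.014 m and y of section_lip in the frame of press between -0.004 and 0.004 m and z of section_lip in the frame of press between 0.079 and 0.087 m and angle between the x axis of pen and the x axis of press, either way round below 0.06 rad and contact force between the fingers and pen below 0.05 N), for 0.2 s.
2. section home, foot spring compressed 4 to 8 mm (green band), held for three seconds (value of joint section below 0.0015 m and value of joint foot between 0.004 and 0.008 m and contact force between the fingers and press above 0.5 N), for 3 s.
At the end, for the whole second after the job is handed in: Fingers still hold the still lever (over 0.5 N, past 0.7 rad); foot spring compressed 4 to 8 mm on the pen; section within 1.5 mm of home; pen untouched by the fingers, in line in the saddles (4 mm, 0.06 rad), closed end within 4 mm of the stop (all of step 2 and value of joint lever above 0.7 rad and contact force between the fingers and pen below 0.05 N and contact force between pen and press above 5 N and distance between pen_butt and stop_face below 0.004 m and angle between the x axis of pen and the x axis of press, either way round below 0.06 rad and z of section_lip in the frame of press between 0.079 and 0.087 m and velocity of joint lever between -0.1 and 0.1 rad/s); the arm keeps its last pose, push and grip.
It fails at once if the foot's spring was pushed nearly solid (more than 11.5 mm), enough to crack the celluloid (value of joint foot above 0.0115 m).
It fails at once if the pen was dropped from more than 25 mm above the saddles' level (height (world z) of pen above 0.108 m and contact force between the fingers and pen below 0.01 N).
It fails at once if another thing on the bench was pushed more than 30 mm (distance of any of block, burnisher, pressure_bar, shellac from where it was at the start of the episode above 0.03 m).
It also fails if it takes over 72 s, if anything falls off the work surface, if the arm or the gripper's body presses on something with over 40 N, if the wrist force passes 120 N, or if a joint passes its speed limit or range.

## Robot

A 6-joint arm with a two-finger parallel gripper is mounted at the origin on the work surface. World frame = base frame: x ahead of the robot, y to its left, z up, the work surface at z = 0. Lengths are in m, angles in rad, forces in N, time in s.
With the tool pointing down it reaches from about 0.3 to 0.85 m from the base axis. Payload 5.4 kg.
Tool frame: the origin (TCP) lies on the centre line of the jaws, within the pads' length; the fingertips stand 22 mm ahead of it and the grasp point (between the pads) lies 3 mm ahead of it (ctrl.tip_reach is the distance from the TCP to the fingertips, in m); z points along the fingers, x is the direction in which the jaws open and shut, and the axes are right-handed (so a half turn about z gives the same grasp; the last joint's range is limited). The gripper opens to 85 mm and grips with 20 to 120 N. Pads are 22 mm wide; open, the fingers measure 114 mm over their backs; the gripper's body (76 mm by 85 mm) begins 54 mm behind the grasp point. The pads swing forward as they close: fully open they stand 13 mm farther back than shut.
Start: joints at [-1.331, 0.158, 1.597, -0, 1.386, -0.21], TCP at [0.25, -0.518, 0.253] pointing down, gripper open.
Joint ranges: [-2.91, 2.91], [-0.94, 2.29], [0.18, 2.7], [-1.29, 4.43], [0.17, 2.64], [-3, 3]. Speed limits (rad/s): [2.57, 2.57, 3.14, 3.14, 3.14, 3.14].

## Interface

Orientations are given as a unit quaternion [w, x, y, z].
In Python, from rig import monitor, optics, sign_off, ctrl gives the robot as it stands.
- The arm moves only by the shell command python3 -m creep 'ROWS' [OPENING] [FORCE]. ROWS is JSON, a list that holds one entry, the list of rows, each a list of 6 numbers: the shift along the tool's x, y, z in m, then the turn, a rotation vector about the tool's x, y, z in rad. A call has exactly 10 rows; each row is the pose to reach, as a shift and turn from the pose commanded when the call began, along the tool's axes at that moment; what a row does not reach only later rows make up. A row lasts 1/8 s, in which the tool goes at most 62.5 mm and 10.7 degrees, less where a joint would pass 70% of its speed; a pose out of reach is approached as far as the arm can. A call with a gripper value outside its range is refused whole. OPENING is the opening in per cent of the stroke, from 0 (shut) to 100 (fully open), set as the call begins (- or left out, the last holds). The fingers move at their own pace and stop on an object; FORCE is the grip in N (left out, the last holds). Time passes only in rows, so rows that repeat a pose let the fingers close, or fill a call up. It gives the time, the measured TCP pose, the force and the opening at its end, in the units of the state.
- monitor.observe(): the state, without advancing time (a new reading comes with each control period).
- optics.grab_frame(name): name is "scene" or "side" or "wrist"; returns a dict with "color" (384x512x3 uint8, red, green, blue), "fx", "fy", "cx", "cy" (pixels), "world_to_cam" (4x4, takes a point from world to camera coordinates). Camera axes: x right, y down, z forward; pixel columns grow to the right and rows downward; lengths in m; the calibration is good to about 2 mm. A picture is of the moment at which its call begins. There is no depth.
- sign_off(): hands the job in, once; it reports no verdict.
The state is a dict: "t": time; "joint_positions": joint angles; "joint_vel": joint speeds; "tau": joint torques, N m; "tcp_pos": TCP position; "tcp_rot": TCP orientation; "contact_force": force on the tool from outside, world axes, zero at the start; "wrist_torque": the same for the moment, N m; "gripper_width": finger opening in m.
Only numpy, scipy, OpenCV 4.12 (cv2) and the standard library are available. Lean on these libraries where they do the work, as an engineer would, in place of code of your own. Each camera call takes 0.05 s, during which the arm holds its last target. There are 200 camera calls.

## Working session

There is one attempt and no reset: what is moved stays moved. The work goes in short steps, Python scripts to look and compute and a shell command to move; the robot and the scene stay as the last step left them, time stands still between calls to the robot, and variables do not carry over. Pictures are saved under pics/ and viewed, about 8 in all and at most 12, crops included, and the job is handed in when it is done.

```bash
ls; mkdir -p pics
cat > h.py <<'E'
import numpy as np, cv2
from scipy.spatial.transform import Rotation as R
from rig import monitor, optics, ctrl
def snap(n, tag):
    f=optics.grab_frame(n); cv2.imwrite(f'pics/{tag}.png', f['color'][:,:,::-1])
    np.savez(f'pics/{tag}.npz', **{k:np.asarray(v) for k,v in f.items()}); return f
def load(tag): return dict(np.load(f'pics/{tag}.npz'))
def ray(f,u,v):
    M=np.asarray(f['world_to_cam']); r=M[:3,:3]; o=-r.T@M[:3,3]
    return o, r.T@np.array([(u-f['cx'])/f['fx'],(v-f['cy'])/f['fy'],1.])
def onz(f,u,v,z):
    o,d=ray(f,u,v); return o+d*(z-o[2])/d[2]
def proj(f,p):
    M=np.asarray(f['world_to_cam']); c=M[:3,:3]@np.asarray(p)+M[:3,3]
    return np.array([f['fx']*c[0]/c[2]+f['cx'], f['fy']*c[1]/c[2]+f['cy']])
E
python3 - <<'E'
from h import *
for n in ['scene','side','wrist']:
    f=snap(n,n+'0'); print(n,ray(f,256,192),f['fx'])
a=[cv2.imread(f'pics/{n}0.png') for n in ['scene','side']]
cv2.imwrite('pics/both.png',cv2.resize(np.vstack(a),(450,600)) if 0 else a[0])
s=monitor.observe();print(s)
E
```

```text
pics
scene (array([1.34146787, 0.60562414, 0.85700172]), array([-0.62998464, -0.47234478, -0.61648213])) 429.7041440850883
side (array([-0.21448378,  1.00389095,  0.85773227]), array([ 0.54576371, -0.66317662, -0.51258192])) 432.28844455819825
wrist (array([ 0.30993827, -0.48796975,  0.37313205]), array([-0.25789937, -0.11021827, -0.96003892])) 345.1494511936363
{'t': 0.15, 'joint_positions': array([-1.33111052e+00,  1.58923426e-01,  1.59794721e+00,  1.82495240e-05,
        1.38619822e+00, -2.10118766e-01]), 'joint_vel': array([-1.21289645e-03, -2.10993298e-03, -3.23280283e-03, -1.45555007e-03,
        9.39023494e-05, -5.06184410e-04]), 'tau': array([ 3.20921299e-04, -3.96375954e+01, -3.31785321e+01, -1.94413115e-04,
        5.47261399e-03,  5.21733824e-06]), 'tcp_pos': array([ 0.24987495, -0.51738803,  0.25253018]), 'tcp_rot': array([-5.20576762e-04,  8.46990480e-01, -5.31607545e-01, -5.23325688e-04]), 'contact_force': array([ 0.09994721, -1.11938505,  0.72324672]), 'wrist_torque': array([-0.00789901,  0.01052392, -0.01241063]), 'gripper_width': 0.08527177009617536}
```

View pics/scene0.png

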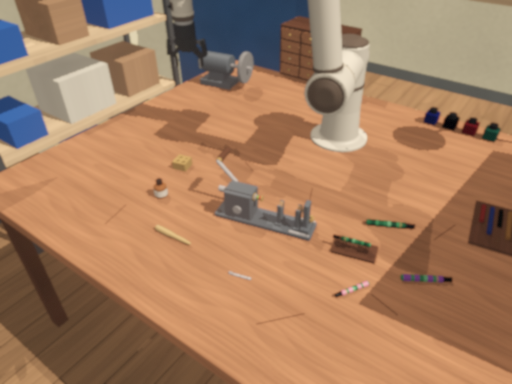

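View pics/side0.png

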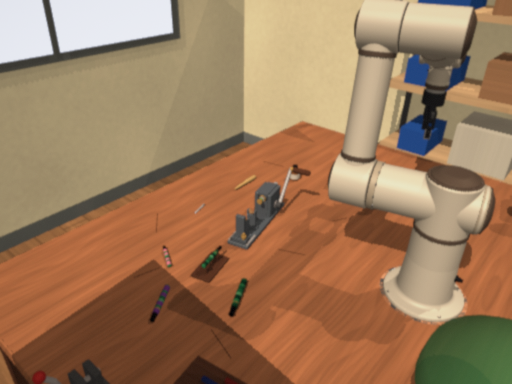

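Scene picture: the press gear case is at (240,203), the stop end near (308,220) and the lever at (225,170). There are four candidate pens:
- green on the wooden rest at (352,242)
- larger green on the bench at (390,224)
- pink at (352,289)
- purple at (426,279)

The side view shows the same layout, with the rest at (210,262), the press at (260,215) and the grip at (300,170). I choose the green pen on the rest and check it in a close crop.

Run:
```python
from h import *
a=cv2.imread('pics/scene0.png')[150:275,205:425]; b=cv2.imread('pics/side0.png')[155:325,140:320]
A=cv2.resize(a,None,fx=3.6,fy=3.6,interpolation=cv2.INTER_CUBIC)
cv2.imwrite('pics/c1.png',A)
B=cv2.resize(b,None,fx=3.5,fy=3.5,interpolation=cv2.INTER_CUBIC); cv2.imwrite('pics/c2.png',B); print(A.shape,B.shape)
```

```text
(450, 792, 3) (595, 630, 3)
```

View pics/c1.png

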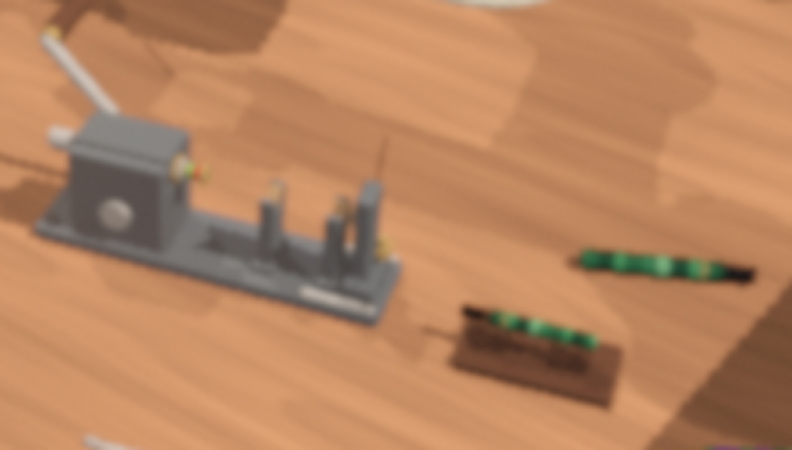

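View pics/c2.png

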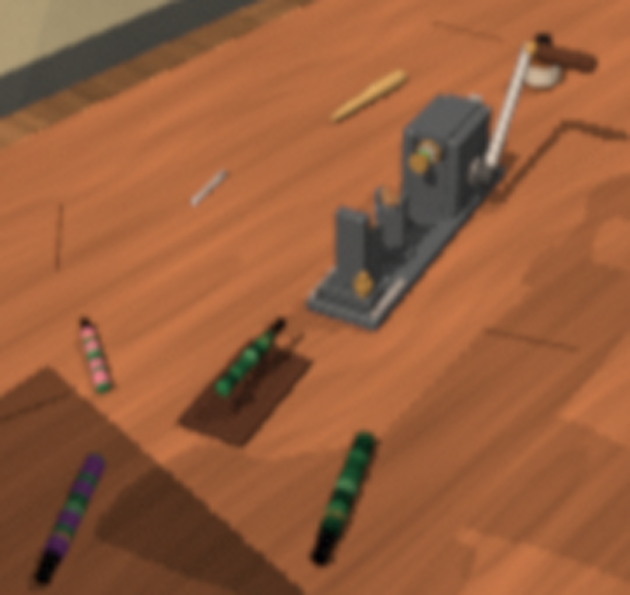

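The crops show the chosen pen on the rest in c1, from black lip (465,312) to dome (597,343). It is smaller than the other green pen at (665,265), so the choice holds. The lip points toward the press, and the press's stop end is nearest the rest.

Run:
```python
from h import *
f=load('scene0'); g=load('side0')
s=lambda u,v:(205+u/3.6,150+v/3.6); d=lambda u,v:(140+u/3.5,155+v/3.5)
def P(n,uv,vw,z):
    p=onz(f,*s(*uv),z); q=onz(g,*d(*vw),z); print(n,p.round(4),q.round(4)); return (p+q)/2
lip=P('lip',(465,312),(280,323),.034); bt=P('butt',(597,343),(221,390),.034)
v=bt-lip; print('len',np.linalg.norm(v),'yaw',np.arctan2(v[1],v[0]))
c=P('stop top x+ corner pair',(372,184),(353,210),.106)
r=P('case top +x +y',(188,134),(456,134),.102)
r2=P('case top +x -y',(172,160),(405,128),.102)
b1=P('bed +x+y',(400,264),(375,322),.014)
b2=P('bed +x-y',(377,316),(312,300),.014)
print('grip side only'); 
for z in (.13,.145): print(onz(g,*d(570,57),z))
print('lever tip scene',onz(f,*s(48,35),.145))
```

```text
lip [0.5366 0.2669 0.034 ] [0.5317 0.2637 0.034 ]
butt [0.5092 0.3623 0.034 ] [0.5061 0.3593 0.034 ]
len 0.09909186788284631 yaw 1.84187586159417
stop top x+ corner pair [0.5235 0.172  0.106 ] [0.5308 0.1696 0.106 ]
case top +x +y [0.5498 0.0168 0.102 ] [0.5487 0.     0.102 ]
case top +x -y [0.5842 0.0263 0.102 ] [0.5927 0.0246 0.102 ]
bed +x+y [0.4981 0.1897 0.014 ] [0.4876 0.1879 0.014 ]
bed +x-y [0.5606 0.2052 0.014 ] [0.5516 0.2021 0.014 ]
grip side only
[ 0.52920954 -0.16102643  0.13      ]
[ 0.51388055 -0.13701518  0.145     ]
lever tip scene [ 0.55306207 -0.12361568  0.145     ]
```

```bash
cat >> h.py <<'E'
def need(p,yaw=None):
    """shift in tool axes and rotvec from the measured pose to TCP p, tool down with tool x at yaw"""
    s=monitor.observe(); q=s['tcp_rot']; r=R.from_quat([q[1],q[2],q[3],q[0]])
    sh=r.inv().apply(np.asarray(p)-s['tcp_pos'])
    c,sn=np.cos(yaw),np.sin(yaw); T=R.from_matrix(np.array([[c,sn,0],[sn,-c,0],[0,0,-1]]))
    print('t',round(s['t'],2),'tcp',s['tcp_pos'].round(4),'F',s['contact_force'].round(1),'w',round(s['gripper_width'],4))
    print('shift',sh.round(4),'turn',(r.inv()*T).as_rotvec().round(3),'norm',np.linalg.norm(sh).round(3))
E
python3 -m creep '[[[-0.03,-0.03,-0.004,0,0,-0.1],[-0.07,-0.07,-0.008,0,0,-0.2],[-0.11,-0.115,-0.012,0,0,-0.3],[-0.15,-0.16,-0.016,0,0,-0.4],[-0.19,-0.2,-0.02,0,0,-0.5],[-0.23,-0.24,-0.025,0,0,-0.6],[-0.27,-0.285,-0.03,0,0,-0.7],[-0.31,-0.33,-0.035,0,0,-0.8],[-0.35,-0.37,-0.04,0,0,-0.9],[-0.39,-0.41,-0.045,0,0,-1.0]]]' 50 30; python3 -c "
from h import *
need([.52,.2,.3],.27)"
```

```text
t: 1.4
tcp_pos: [0.4498, 0.0136, 0.2984]
tcp_rot: [0.0, 0.998, -0.059, 0.0]
contact_force: [0.6, -0.2, 0.7]
gripper_width: 0.0425
t 1.4 tcp [0.4498 0.0136 0.2984] F [ 0.6 -0.2  0.7] w 0.0425
shift [ 0.0478 -0.1933 -0.0016] turn [ 0.    -0.    -0.388] norm 0.199
```

```bash
python3 -m creep '[[[0.01,-0.03,-0.002,0,0,-0.05],[0.02,-0.07,-0.002,0,0,-0.15],[0.03,-0.12,-0.002,0,0,-0.25],[0.04,-0.16,-0.002,0,0,-0.33],[0.048,-0.193,-0.002,0,0,-0.388],[0.048,-0.193,-0.002,0,0,-0.388],[0.048,-0.193,-0.002,0,0,-0.388],[0.048,-0.193,-0.002,0,0,-0.388],[0.048,-0.193,-0.002,0,0,-0.388],[0.048,-0.193,-0.002,0,0,-0.388]]]'; python3 -c "
from h import *
f=snap('wrist','w1')
print(ray(f,256,192))
print(proj(f,[.52,.36,.034]),proj(f,[.545,.122,.083]))
cv2.imwrite('pics/w1b.png',cv2.resize(f['color'][:,:,::-1],(800,600),interpolation=cv2.INTER_CUBIC))"
```

```text
t: 2.65
tcp_pos: [0.5206, 0.197, 0.3004]
tcp_rot: [-0.0, 0.991, 0.133, 0.0]
contact_force: [-0.6, -0.4, 0.1]
gripper_width: 0.0427
(array([0.50202919, 0.262326  , 0.42114357]), array([ 0.06437916, -0.27328103, -0.95995192]))
[ 3.01630624e+02 -2.41101647e-01] [263.72799432 235.42616056]
```

View pics/w1b.png

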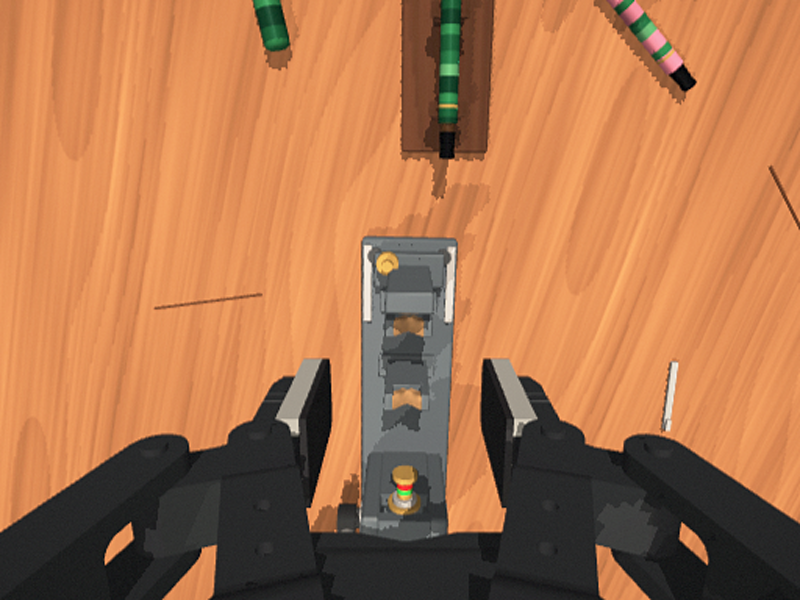

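View 5 (wrist, 800x600): the rest pen has its lip at (447,158) with the barrel going up out of frame. The press is fully in view, with bed end corners (362,240) and (457,240), saddles at about (407,398) and (407,325), stop top at v≈290–312, and foot at (404,470).

```bash
python3 - <<'E'
from h import *
f=load('w1'); q=lambda u,v,z:onz(f,u/1.5625,v/1.5625,z)
a=q(362,240,.014);b=q(457,240,.014);c=q(361,440,.014);d=q(451,440,.014)
print('bed w',np.linalg.norm(a-b),np.linalg.norm(c-d))
m1=(a+b)/2;m2=(c+d)/2; v=m1-m2; print('mid',m1,m2,'yaw',np.arctan2(v[1],v[0]))
for n,p in dict(s2=(407,325,.079),s1=(407,398,.079),foot=(403,470,.092),stopbot=(409,312,.106),stoptop=(410,290,.106),caseL=(365,453,.102),caseR=(445,453,.102),lip=(447,158,.034),g=(449,40,.034),ring=(448,105,.040)).items(): print(n,q(*p).round(4))
E
python3 - <<'E'
import cv2
im=cv2.imread('pics/w1.png')
cv2.imwrite('pics/w1c.png',cv2.resize(im[145:345,220:300],None,fx=3,fy=3,interpolation=cv2.INTER_CUBIC))
E
```

```text
bed w 0.07247967706463626 0.07626829009758748
mid [0.52396546 0.19437247 0.014     ] [0.56629578 0.02838907 0.014     ] yaw 1.8205010974683395
s2 [0.534  0.1493 0.079 ]
s1 [0.5481 0.0976 0.079 ]
foot [0.5581 0.05   0.092 ]
stopbot [0.5305 0.1667 0.106 ]
stoptop [0.5274 0.1803 0.106 ]
caseL [0.5285 0.0624 0.102 ]
caseR [0.5802 0.0764 0.102 ]
lip [0.5329 0.2603 0.034 ]
g [0.5129 0.3331 0.034 ]
ring [0.5233 0.2935 0.04  ]
```

View pics/w1c.png

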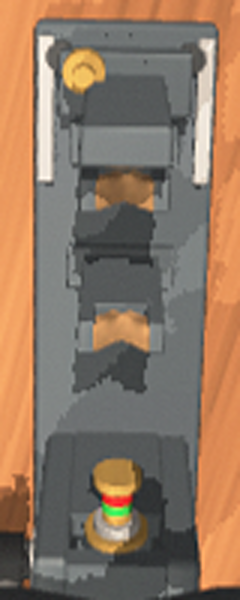

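View 6 (crop): the saddles and stop are clear, and the stop's ram-side top edge is at crop v≈165. The checks agree: saddle spacing measures 53.6 mm against 54, the stop is 44.6 mm from saddle_mid, and the pen butt matches the scene estimate.

```bash
python3 -c "
from h import *
need([.516,.322,.11],.268)"
```

```text
t 2.7 tcp [0.5206 0.1971 0.3004] F [-0.2 -1.1 -0.2] w 0.0424
shift [ 0.0284 -0.1217  0.1904] turn [ 0.    -0.    -0.002] norm 0.228
```

```bash
python3 -m creep '[[[0.006,-0.025,0.03,0,0,0],[0.012,-0.05,0.06,0,0,0],[0.018,-0.08,0.1,0,0,0],[0.024,-0.105,0.14,0,0,0],[0.028,-0.122,0.17,0,0,0],[0.0284,-0.1217,0.19,0,0,0],[0.0284,-0.1217,0.19,0,0,0],[0.0284,-0.1217,0.19,0,0,0],[0.0284,-0.1217,0.19,0,0,0],[0.0284,-0.1217,0.19,0,0,0]]]'; python3 -c "
from h import *
f=snap('wrist','w2')
print(monitor.observe()['tcp_pos'],proj(f,[.516,.322,.034])*1.5625)
cv2.imwrite('pics/w2b.png',cv2.resize(f['color'][:,:,::-1],(800,600),interpolation=cv2.INTER_CUBIC))"
```

```text
t: 3.95
tcp_pos: [0.5166, 0.3223, 0.1114]
tcp_rot: [-0.0, 0.991, 0.133, 0.001]
contact_force: [-0.6, -0.1, 0.3]
gripper_width: 0.0429
[0.51634181 0.32230032 0.11111667] [405.21004169 325.06686246]
```

View pics/w2b.png

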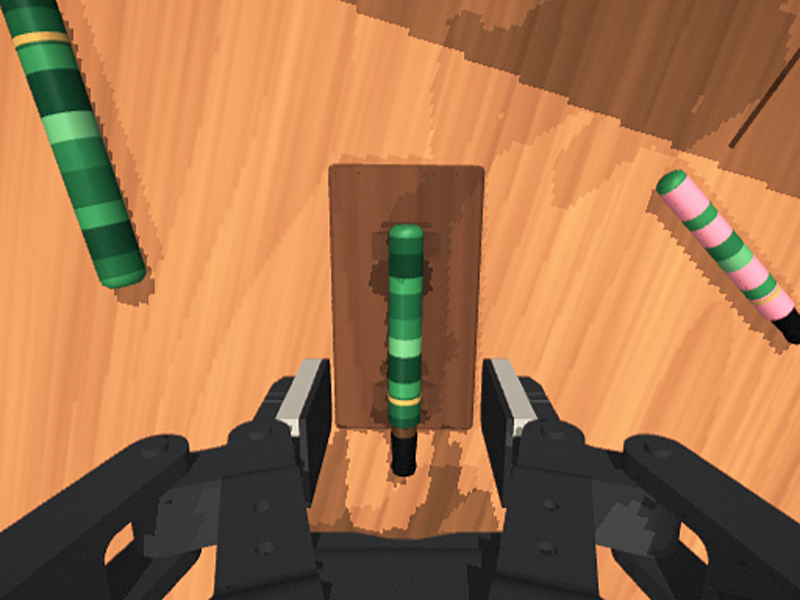

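View 7: the pen is seen straight down, with dome tip (406,224), barrel mouth (404,428) and lip (403,476). It lies centred between the pads, and the other pens are clear.

Run:
```python
from h import *
f=load('w2'); q=lambda u,v,z:onz(f,u/1.5625,v/1.5625,z)
B=q(406,225,.034);M=q(404,428,.034);L=q(403,476,.034)
for n,p in dict(butt=B,mouth=M,lip=L,pen=(B+M)/2).items(): print(n,p.round(4))
v=B-L;print('len',np.linalg.norm(B-M),np.linalg.norm(B-L),'yaw',np.arctan2(v[1],v[0]))
b=[q(329,167,.008),q(484,167,.008),q(336,428,.008),q(474,428,.008)];print('rest mid',np.mean(b,0),np.linalg.norm(b[0]-b[2]),np.linalg.norm(b[0]-b[1]))
c=(b[0]+b[1]-b[2]-b[3]);print(np.arctan2(c[1],c[0]))
p=(B+M)/2; need([p[0],p[1],.037],np.arctan2(v[1],v[0])-np.pi/2)
```

```text
butt [0.5061 0.3596 0.034 ]
mouth [0.5272 0.2789 0.034 ]
lip [0.5327 0.2571 0.034 ]
pen [0.5166 0.3193 0.034 ]
len 0.08341716334485577 0.10593770681708155 yaw 1.8245709958291778
rest mid [0.51634044 0.32179169 0.008     ] 0.11789986114013253 0.06281938355333867
1.8308424642858898
t 4.0 tcp [0.5163 0.3223 0.1111] F [-0.4  0.6 -0.5] w 0.0429
shift [-0.0006  0.003   0.0741] turn [-0.    -0.001  0.013] norm 0.074
```

```bash
python3 -m creep '[[[0,0.001,0.015,0,0,0.01],[0,0.001,0.035,0,0,0.01],[0,0.001,0.055,0,0,0.01],[0,0.001,0.068,0,0,0.01],[0,0.001,0.074,0,0,0.01],[0,0.001,0.074,0,0,0.01],[0,0.001,0.074,0,0,0.01],[0,0.001,0.074,0,0,0.01],[0,0.001,0.074,0,0,0.01],[0,0.001,0.074,0,0,0.01]]]'; python3 -m creep '[[[0,0,0,0,0,0],[0,0,0,0,0,0],[0,0,0,0,0,0],[0,0,0,0,0,0],[0,0,0,0,0,0],[0,0,0,0,0,0],[0,0,-0.003,0,0,0],[0,0,-0.02,0,0,0],[0,0,-0.05,0,0,0],[0,0,-0.1,0,0,0]]]' 0 30; python3 -c "
from h import *
u=np.array([-.247,.969])
p=np.array([.5415,.1235])-.001*u
need([*p,.137],1.8205-np.pi/2)
need([*(p+0.10*u),.137],1.8205-np.pi/2)"
```

```text
t: 5.25
tcp_pos: [0.5163, 0.3214, 0.0365]
tcp_rot: [-0.0, 0.992, 0.128, 0.0]
contact_force: [-0.6, -1.2, 0.6]
gripper_width: 0.0427
t: 6.5
tcp_pos: [0.5147, 0.3208, 0.1365]
tcp_rot: [0.0, 0.992, 0.128, -0.002]
contact_force: [1.4, -0.1, 0.1]
gripper_width: 0.0122
t 6.5 tcp [0.5147 0.3208 0.1365] F [ 1.4 -0.1  0.1] w 0.0122
shift [-0.0242  0.1987 -0.0004] turn [0.    0.004 0.007] norm 0.2
t 6.5 tcp [0.5147 0.3208 0.1365] F [ 1.4 -0.1  0.1] w 0.0122
shift [-0.0235  0.0987 -0.0004] turn [0.    0.004 0.007] norm 0.101
```

```bash
python3 -m creep '[[[0,0.0,-0.015,0,0,0],[-0.002,0.02,-0.02,0,0,0],[-0.006,0.05,-0.02,0,0,0],[-0.012,0.09,-0.02,0,0,0.007],[-0.018,0.13,-0.02,0,0,0.007],[-0.022,0.17,-0.02,0,0,0.007],[-0.024,0.199,-0.02,0,0,0.007],[-0.024,0.199,-0.01,0,0,0.007],[-0.024,0.199,0.01,0,0,0.007],[-0.024,0.199,0.022,0,0,0.007]]]'; python3 -c "
from h import *
f=snap('wrist','w3'); g=snap('scene','s3'); snap('side','d3')
need([.5415+.00025,.1235-.001,.086],1.8205-np.pi/2)
cv2.imwrite('pics/w3b.png',np.vstack([cv2.resize(f['color'][150:384,120:400,::-1],None,fx=2,fy=2)]))"
```

```text
t: 7.75
tcp_pos: [0.5415, 0.123, 0.1116]
tcp_rot: [-0.0, 0.992, 0.125, -0.002]
contact_force: [0.4, -0.3, -0.6]
gripper_width: 0.0116
t 7.9 tcp [0.5423 0.1231 0.113 ] F [ 0.5  0.2 -0.2] w 0.0119
shift [-0.0006  0.0005  0.027 ] turn [-0.001  0.003  0.001] norm 0.027
```

View pics/w3b.png

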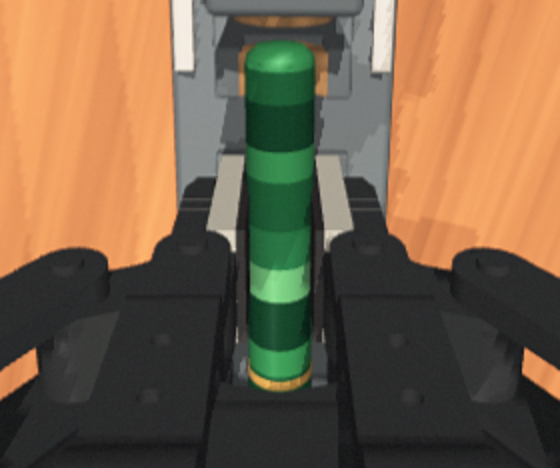

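View 8: the pen is over the saddles with its dome at crop (281,42) and the cork rim at crop v≈10–28. The saddle V centre is u≈284 and the bed centre u≈285. Next I check the lateral offset numerically.

Run:
```python
from h import *
f=load('w3'); q=lambda u,v,z:onz(f,120+u/2,150+v/2,z)
a=1.8205;u=np.array([np.cos(a),np.sin(a)]);n=np.array([-u[1],u[0]]);o=np.array([.5415,.1235])
for k,p in dict(dome=(281,42,.1105),gold=(280,380,.117),penmid=(281,200,.117),V=(284,75,.083),sadblk=(283,75,.083),stoptop=(284,12,.106),bed=(285,100,.014),cork=(284,28,.094)).items():
    d=q(*p)[:2]-o; print(k,'along',(d@u*1e3).round(1),'lat',(d@n*1e3).round(1))
```

```text
dome along 39.7 lat 0.4
gold along -27.2 lat 0.6
penmid along 11.6 lat 0.4
V along 25.9 lat -0.2
sadblk along 25.9 lat -0.0
stoptop along 44.4 lat -0.1
bed along -1.8 lat -0.8
cork along 38.9 lat -0.2
```

```bash
python3 -m creep '[[[0.0003,0.004,0.003,0,0,0],[0.0003,0.004,0.008,0,0,0],[0.0003,0.004,0.013,0,0,0],[0.0003,0.004,0.018,0,0,0],[0.0003,0.004,0.022,0,0,0],[0.0003,0.004,0.025,0,0,0],[0.0003,0.004,0.026,0,0,0],[0.0003,0.004,0.027,0,0,0],[0.0003,0.004,0.027,0,0,0],[0.0003,0.004,0.027,0,0,0]]]'; python3 -m creep '[[[0,0,0,0,0,0],[0,0,0,0,0,0],[0,0,0,0,0,0],[0,0,0,0,0,0],[0,0,0,0,0,0],[0,0,-0.005,0,0,0],[0,0,-0.015,0,0,0],[0,0,-0.035,0,0,0],[0,0,-0.06,0,0,0],[0,0,-0.09,0,0,0]]]' 40 30
python3 - <<'E'
from h import *
f=snap('wrist','w4'); g=snap('side','d4')
cv2.imwrite('pics/w4b.png',cv2.resize(f['color'][80:384,180:340,::-1],None,fx=2,fy=2))
need([.5,0,.2],.25)
E
```

```text
t: 9.15
tcp_pos: [0.5449, 0.119, 0.0874]
tcp_rot: [0.0, 0.992, 0.125, 0.0]
contact_force: [-0.3, -0.8, -0.2]
gripper_width: 0.0118
t: 10.4
tcp_pos: [0.5446, 0.119, 0.1786]
tcp_rot: [-0.0, 0.992, 0.125, -0.0]
contact_force: [0.3, 0.6, -1.0]
gripper_width: 0.0339
t 10.5 tcp [0.5475 0.1191 0.1821] F [ 0.4  0.5 -0.4] w 0.0342
shift [-0.0754  0.1036 -0.0183] turn [ 0.002 -0.008  0.   ] norm 0.129
```

View pics/w4b.png

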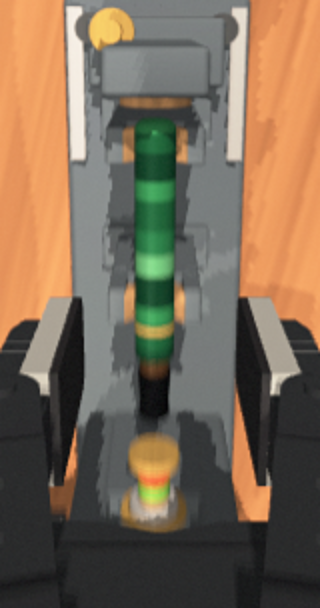

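View 9: the pen lies in line in both saddles with the dome just short of the cork, at crop (155,122) against the cork edge v≈108. The lip is at (152,415) and the foot is clear of it. It has been released. Next is the lever.

Run:
```python
from h import *
f=load('w4'); q=lambda u,v,z:onz(f,180+u/2,80+v/2,z)
a=1.8205;u=np.array([np.cos(a),np.sin(a)]);n=np.array([-u[1],u[0]]);o=np.array([.5415,.1235])
for k,p in dict(cork=(155,108,.094),stop=(155,96,.106),dome=(155,119,.085),lip=(152,417,.083),disc=(153,437,.092)).items():
    d=q(*p)[:2]-o; print(k,'along',(d@u*1e3).round(1),'lat',(d@n*1e3).round(1))
org=o-.15*u
def grip(th): 
    x=.135*np.sin(th-.75); return np.r_[org+x*u+.087*n, .046+.135*np.cos(th-.75)]
print(grip(0)); g=grip(0); g[2]=.24; need(g,a-np.pi)
```

```text
cork along 38.5 lat -0.1
stop along 43.3 lat -0.2
dome along 34.1 lat -0.0
lip along -71.6 lat 1.3
disc along -73.7 lat 0.9
[ 0.51700577 -0.13251428  0.144778  ]
t 10.5 tcp [0.5475 0.1191 0.1821] F [ 0.4  0.5 -0.4] w 0.0342
shift [-0.0913  0.2363 -0.0581] turn [-0.005 -0.008  1.571] norm 0.26
```

```bash
python3 -m creep '[[[0,0,-0.03,0,0,0.1],[-0.01,0.02,-0.058,0,0,0.28],[-0.02,0.055,-0.058,0,0,0.46],[-0.035,0.095,-0.058,0,0,0.64],[-0.05,0.135,-0.058,0,0,0.82],[-0.065,0.17,-0.058,0,0,1.0],[-0.08,0.2,-0.058,0,0,1.18],[-0.091,0.225,-0.058,0,0,1.36],[-0.0913,0.2363,-0.058,0,0,1.53],[-0.0913,0.2363,-0.058,0,0,1.57]]]' 45 20
python3 - <<'E'
from h import *
f=snap('wrist','w5')
cv2.imwrite('pics/w5b.png',f['color'][:,:,::-1])
need([.517,-.1325,.146],1.8205-np.pi); print(proj(f,[.517,-.1325,.145]))
E
```

```text
t: 11.75
tcp_pos: [0.5145, -0.1334, 0.2348]
tcp_rot: [0.0, 0.789, -0.615, -0.0]
contact_force: [0.6, 0.3, 0.1]
gripper_width: 0.0386
t 11.8 tcp [ 0.5145 -0.133   0.2348] F [0. 1. 0.] w 0.0384
shift [ 0.0002 -0.0026  0.0888] turn [ 0.001  0.001 -0.003] norm 0.089
[260.09771939 195.86824236]
```

View pics/w5b.png

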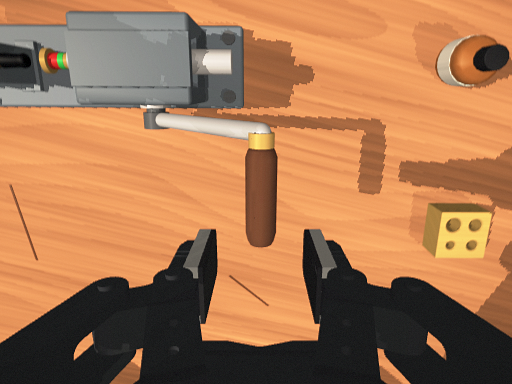

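View 10: the grip bar spans (261,150)–(261,245) with its centre at (261,196), against a predicted (260,196). The foot stem is visible at (55,60), and the block (458,230) and shellac (470,58) are clear. Next I descend around the bar and cage it.

```bash
python3 -m creep '[[[0,-0.002,0.015,0,0,0],[0,-0.002,0.035,0,0,0],[0,-0.002,0.055,0,0,0],[0,-0.002,0.075,0,0,0],[0,-0.002,0.085,0,0,0],[0,-0.002,0.088,0,0,0],[0,-0.002,0.088,0,0,0],[0,-0.002,0.088,0,0,0],[0,-0.002,0.088,0,0,0],[0,-0.002,0.088,0,0,0]]]' 45 20; python3 -m creep '[[[0,0,0,0,0,0],[0,0,0,0,0,0],[0,0,0,0,0,0],[0,0,0,0,0,0],[0,0,0,0,0,0],[0,0,0,0,0,0],[0,0,0,0,0,0],[0,0,0,0,0,0],[0,0,0,0,0,0],[0,0,0,0,0,0]]]' 29 20
python3 - <<'E'
from h import *
a=1.8205;u=np.array([np.cos(a),np.sin(a)]);n=np.array([-u[1],u[0]]);org=np.array([.5415,.1235])-.15*u
def grip(th): 
    x=.135*np.sin(th-.75); return np.r_[org+x*u+.087*n, .046+.135*np.cos(th-.75)]
g=grip(0)
for th in (.1,.2,.3,.4,.5,.6,.7,.8,.9,1.0,1.05,1.1): d=grip(th)-g; print(th,'toolx',(-d[:2]@u).round(4),'toolz',(-d[2]).round(4))
need([*g[:2],.146],a-np.pi)
E
```

```text
t: 13.05
tcp_pos: [0.5169, -0.1321, 0.1477]
tcp_rot: [-0.0, 0.79, -0.613, 0.0]
contact_force: [-0.3, -0.1, 0.2]
gripper_width: 0.0384
t: 14.3
tcp_pos: [0.5167, -0.132, 0.1473]
tcp_rot: [0.0, 0.79, -0.613, -0.0]
contact_force: [0.5, -0.1, 0.4]
gripper_width: 0.0245
0.1 toolx -0.0103 toolz -0.0087
0.2 toolx -0.0215 toolz -0.0163
0.3 toolx -0.0333 toolz -0.0228
0.4 toolx -0.0457 toolz -0.028
0.5 toolx -0.0586 toolz -0.032
0.6 toolx -0.0718 toolz -0.0347
0.7 toolx -0.0853 toolz -0.0361
0.8 toolx -0.0988 toolz -0.0361
0.9 toolx -0.1122 toolz -0.0347
1.0 toolx -0.1254 toolz -0.032
1.05 toolx -0.1319 toolz -0.0302
1.1 toolx -0.1383 toolz -0.028
t 14.3 tcp [ 0.5167 -0.132   0.1473] F [ 0.5 -0.1  0.4] w 0.0245
shift [ 0.0005 -0.0002  0.0013] turn [0.    0.    0.001] norm 0.001
```

```bash
python3 -m creep '[[[-0.005,0,-0.004,0,0,0],[-0.0103,0,-0.0087,0,0,0],[-0.0215,0,-0.0163,0,0,0],[-0.0333,0,-0.0228,0,0,0],[-0.0457,0,-0.028,0,0,0],[-0.0586,0,-0.032,0,0,0],[-0.065,0,-0.0335,0,0,0],[-0.0718,0,-0.0347,0,0,0],[-0.0785,0,-0.0355,0,0,0],[-0.0853,0,-0.036,0,0,0]]]'; python3 -m creep '[[[-0.003,0,0,0,0,0],[-0.006,0,0,0,0,0],[-0.009,0,0,0,0,0],[-0.0135,0,0,0,0,0],[-0.017,0,0,0,0,0],[-0.02,0,0.0005,0,0,0],[-0.0235,0,0.001,0,0,0],[-0.027,0,0.0015,0,0,0],[-0.027,0,0.0015,0,0,0],[-0.027,0,0.0015,0,0,0]]]'
python3 - <<'E'
from h import *
f=snap('wrist','w6'); snap('side','d6'); s=monitor.observe(); print(s['tcp_pos'],s['contact_force'],s['gripper_width'])
cv2.imwrite('pics/w6b.png',cv2.resize(f['color'][0:200,0:260,::-1],None,fx=3,fy=3,interpolation=cv2.INTER_CUBIC))
E
```

```text
t: 15.55
tcp_pos: [0.4953, -0.049, 0.1831]
tcp_rot: [0.0, 0.79, -0.613, -0.0]
contact_force: [0.8, -2.1, 1.1]
gripper_width: 0.0249
t: 16.8
tcp_pos: [0.4888, -0.0232, 0.1817]
tcp_rot: [0.0, 0.79, -0.613, -0.0]
contact_force: [0.5, -2.3, 0.5]
gripper_width: 0.0248
[ 0.48880997 -0.02327752  0.18170175] [ 0.05730152 -2.46214391  0.06713006] 0.024398639004703553
```

View pics/w6b.png

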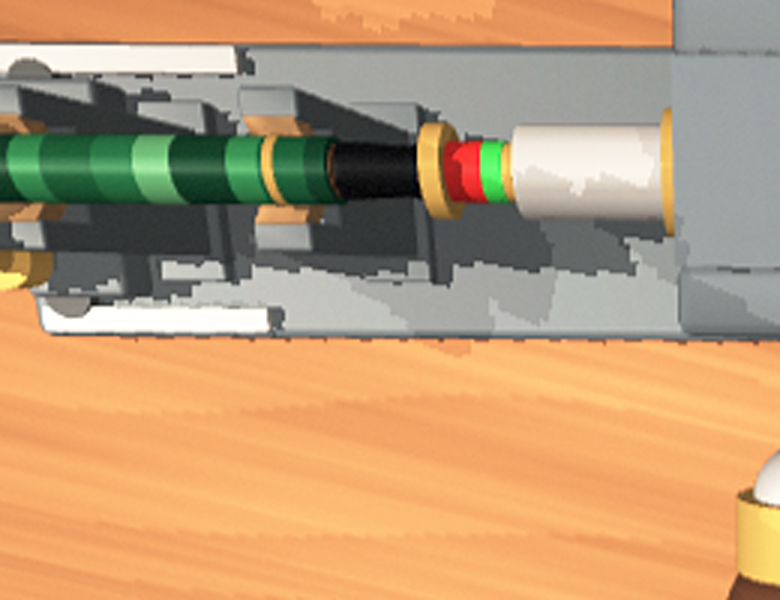

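View 11 (3x crop): the foot disc at (437,170) is on the lip and the section shows about 18 mm, so it is nearly home. The stem shows about 2 mm of brass, then green at 480–502, then red, so compression is about 2 mm. With θ≈0.89 this puts the stop at about 39 mm, which agrees with the cork measurement. I go on by +0.14 rad.

```bash
python3 -m creep '[[[-0.0025,0,0.0005,0,0,0],[-0.005,0,0.001,0,0,0],[-0.0075,0,0.0015,0,0,0],[-0.01,0,0.002,0,0,0],[-0.0125,0,0.0025,0,0,0],[-0.015,0,0.003,0,0,0],[-0.017,0,0.0035,0,0,0],[-0.019,0,0.004,0,0,0],[-0.019,0,0.004,0,0,0],[-0.019,0,0.004,0,0,0]]]'
python3 - <<'E'
from h import *
f=snap('wrist','w7'); s=monitor.observe(); print(s['tcp_pos'],s['contact_force'],s['gripper_width'])
cv2.imwrite('pics/w7b.png',cv2.resize(f['color'][0:150,0:260,::-1],None,fx=3,fy=3,interpolation=cv2.INTER_CUBIC))
for n in('w6','w7'):
    c=load(n)['color'].astype(int); r,g,b=c[...,0],c[...,1],c[...,2]
    for k,m in dict(red=(r>150)&(g<80)&(b<80),green=(g>180)&(r<100)&(b<110)).items():
        m[110:]=0; ys,xs=np.nonzero(m); print(n,k,len(xs),[ (y,xs[ys==y].min(),xs[ys==y].max()) for y in sorted(set(ys))][::4] if len(xs) else '')
E
```

```text
t: 18.15
tcp_pos: [0.4842, -0.0049, 0.1778]
tcp_rot: [-0.0, 0.79, -0.613, 0.0]
contact_force: [1.9, -2.2, 2.4]
gripper_width: 0.0249
[ 0.48422525 -0.00489688  0.17787485] [ 0.27792082 -2.62128645  1.83194637] 0.024618924015664255
w6 red 197 [(np.int64(47), np.int64(153), np.int64(160)), (np.int64(51), np.int64(148), np.int64(159)), (np.int64(55), np.int64(148), np.int64(159)), (np.int64(59), np.int64(149), np.int64(159)), (np.int64(63), np.int64(155), np.int64(160))]
w6 green 77 [(np.int64(47), np.int64(166), np.int64(166)), (np.int64(51), np.int64(161), np.int64(166)), (np.int64(55), np.int64(166), np.int64(166)), (np.int64(61), np.int64(161), np.int64(166))]
w7 red 207 [(np.int64(46), np.int64(184), np.int64(185)), (np.int64(50), np.int64(176), np.int64(187)), (np.int64(54), np.int64(176), np.int64(187)), (np.int64(58), np.int64(177), np.int64(187)), (np.int64(62), np.int64(181), np.int64(188)), (np.int64(66), np.int64(186), np.int64(188))]
w7 green 91 [(np.int64(47), np.int64(189), np.int64(194)), (np.int64(51), np.int64(189), np.int64(194)), (np.int64(55), np.int64(192), np.int64(194)), (np.int64(59), np.int64(189), np.int64(194)), (np.int64(63), np.int64(190), np.int64(194))]
```

View pics/w7b.png

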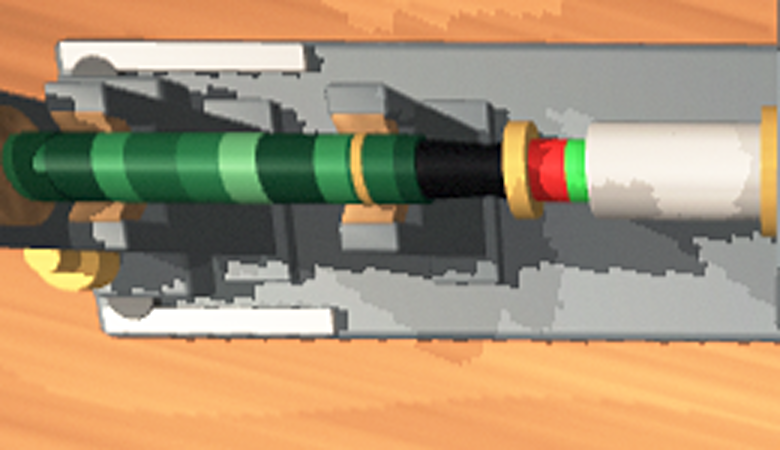

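View 12: the section's visible length is about unchanged, at (418–503), and the dome end at (20,165) is up against the cork. No brass shows any more, and the ram mouth (585) stands at the start of the green (567–585). I work the compression out numerically, allowing for the ram rim's parallax.

```bash
cat > comp.py <<'E'
from h import *
a=1.8205;u=np.array([np.cos(a),np.sin(a),0]);n=np.array([-u[1],u[0],0]);org=np.r_[np.array([.5415,.1235])-.15*u[:2],0]
def cyl(f,px,py,rad):
    o,d=ray(f,px,py); o=o-org-[0,0,.083]; A=np.array([o@n,o[2]]);B=np.array([d@n,d[2]])
    t=np.roots([B@B,2*A@B,A@A-rad**2]); 
    if np.iscomplex(t).any(): t=[(-A@B)/(B@B)]
    return 1e3*((o+min(np.real(t))*d)@u)
def prof(tag,rows,lo,hi):
    f=load(tag)
    for r in rows:
        print(tag,r,' '.join('%d:%d,%d,%d'%(x,*f['color'][r,x]) for x in range(lo,hi)))
    return f
E
python3 - <<'E'
from comp import *
f6=prof('w6',[55],138,175); f7=prof('w7',[55],165,200)
prof('w7',[55],134,144)
st=.0057
for n,f,rg,gb,m,dk,lipf in (('w6',f6,160.5,167,170.7,148,140),('w7',f7,188.5,None,195,176,168)):
    print(n,'rg',cyl(f,rg,55,st),'gb',cyl(f,gb,55,st) if gb else '','mouth',cyl(f,m,55,.009),'discback',cyl(f,dk,55,.009),'discfront',cyl(f,lipf,55,.009))
print('mouth of barrel w7',cyl(f7,138.7,55,.0065), 'w6',cyl(f6,110.5,55,.0065))
s=monitor.observe(); print('bar x',(s['tcp_pos']-org)@u-.0024)
E
```

```text
w6 55 138:27,29,37 139:238,182,95 140:251,208,106 141:247,203,104 142:246,205,104 143:246,204,105 144:248,206,108 145:255,212,108 146:142,108,58 147:114,68,41 148:172,36,33 149:173,34,33 150:172,38,35 151:171,37,34 152:168,35,32 153:163,36,35 154:255,71,65 155:253,69,63 156:252,68,63 157:252,66,62 158:255,65,64 159:255,53,60 160:111,255,107 161:99,255,119 162:103,253,118 163:102,252,116 164:102,252,116 165:102,254,118 166:72,242,98 167:255,224,116 168:255,226,117 169:244,199,95 170:251,237,183 171:250,246,240 172:249,244,236 173:249,243,234 174:249,243,234
w7 55 165:30,30,34 166:25,29,34 167:167,124,71 168:255,231,119 169:254,226,117 170:252,223,114 171:252,223,115 172:253,223,115 173:255,228,116 174:249,200,101 175:108,88,44 176:182,36,34 177:217,47,44 178:216,47,45 179:212,44,43 180:255,70,64 181:255,76,73 182:255,74,70 183:255,75,70 184:255,77,73 185:255,77,72 186:255,72,69 187:255,62,68 188:161,240,100 189:99,255,120 190:104,254,121 191:104,253,120 192:92,245,106 193:88,244,103 194:76,244,94 195:255,252,255 196:252,243,237 197:248,242,234 198:248,242,233 199:248,243,234
w7 55 134:48,96,67 135:48,94,64 136:46,97,65 137:48,99,69 138:14,33,24 139:39,34,34 140:40,37,38 141:34,34,34 142:31,33,34 143:32,34,35
w6 rg 79.05266174739316 gb 75.27415821866268 mouth 72.32483077857661 discback 85.31750441196196 discfront 89.89675935536468
w7 rg 80.90595985576913 gb  mouth 76.61660748947703 discback 87.29218392593847 discfront 91.78738444697328
mouth of barrel w7 109.0721513995533 w6 107.79746782450496
bar x 0.03733881593193864
```

```bash
python3 -m creep '[[[-0.002,0,0.0005,0,0,0],[-0.004,0,0.001,0,0,0],[-0.006,0,0.0015,0,0,0],[-0.0075,0,0.0025,0,0,0],[-0.009,0,0.003,0,0,0],[-0.009,0,0.003,0,0,0],[-0.009,0,0.003,0,0,0],[-0.009,0,0.003,0,0,0],[-0.009,0,0.003,0,0,0],[-0.009,0,0.003,0,0,0]]]'
python3 - <<'E'
from comp import *
f=snap('wrist','w8'); prof('w8',[55],172,212); prof('w8',[55],142,156)
s=monitor.observe(); print(s['t'],'bar x',(s['tcp_pos']-org)@u-.0024,s['contact_force'])
E
```

```text
t: 19.45
tcp_pos: [0.4819, 0.0039, 0.1748]
tcp_rot: [-0.0, 0.79, -0.613, 0.0]
contact_force: [1.7, -3.1, 1.8]
gripper_width: 0.0246
w8 55 172:29,30,31 173:30,32,35 174:27,30,30 175:30,27,29 176:32,32,35 177:31,33,33 178:34,32,35 179:32,33,34 180:25,25,28 181:13,15,26 182:255,232,117 183:255,225,116 184:252,221,114 185:251,221,115 186:251,220,113 187:252,222,114 188:255,229,118 189:172,134,69 190:168,62,40 191:214,44,43 192:214,45,41 193:215,47,46 194:212,46,43 195:255,75,69 196:255,76,70 197:255,74,69 198:255,74,69 199:255,74,70 200:255,74,68 201:255,68,68 202:255,110,69 203:112,255,120 204:97,255,119 205:100,253,117 206:87,251,103 207:255,254,255 208:250,241,234 209:247,242,233 210:248,242,233 211:248,242,233
w8 55 142:57,126,79 143:57,126,81 144:59,130,84 145:45,94,64 146:45,92,65 147:43,91,63 148:46,93,63 149:45,93,64 150:47,93,64 151:45,95,66 152:27,51,37 153:36,33,34 154:36,33,35 155:34,33,32
19.5 bar x 0.046403649512466144 [ 1.55040947 -3.37473543  1.08561208]
```

```bash
python3 -m creep '[[[0,0,0,0,0,0],[0,0,0,0,0,0],[0,0,0,0,0,0],[0,0,0,0,0,0],[0,0,0,0,0,0],[0,0,0,0,0,0],[0,0,0,0,0,0],[0,0,0,0,0,0],[0,0,0,0,0,0],[0,0,0,0,0,0]]]';python3 - <<'E'
from comp import *
f=load('w8')
rg=cyl(f,203,55,.0057); m=cyl(f,207,55,.009); db=cyl(f,190,55,.009); df=cyl(f,181.8,55,.009); b=cyl(f,152.7,55,.0065)
print('c by green',8-(rg-m),'c by total',15-(db-m),'section shown',b-df,'rg',rg,'m',m,'db',db,'b',b)
E
```

```text
t: 20.75
tcp_pos: [0.4819, 0.0039, 0.1748]
tcp_rot: [-0.0, 0.79, -0.613, -0.0]
contact_force: [0.2, -3.3, 1.5]
gripper_width: 0.0247
c by green 5.277539013038535 c by total 5.5882250500550015 section shown 16.83824781532519 rg 81.21156181015958 m 78.48910082319811 db 87.90087577314311 b 109.2791613992884
```

Compression comes out at 5.3–5.6 mm from the image and about 6–7 mm from the lever angle, both on the green. The section is home. I hold for over three seconds.

```bash
for i in 1 2 3; do python3 -m creep '[[[0,0,0,0,0,0],[0,0,0,0,0,0],[0,0,0,0,0,0],[0,0,0,0,0,0],[0,0,0,0,0,0],[0,0,0,0,0,0],[0,0,0,0,0,0],[0,0,0,0,0,0],[0,0,0,0,0,0],[0,0,0,0,0,0]]]' | head -5; done
python3 - <<'E'
from comp import *
f=snap('wrist','w9'); prof('w9',[55],189,209); g=snap('scene','s9')
a=load('scene0')['color'].astype(int); 
for n,(x,y) in dict(block=(181,162),burn=(172,235),bar=(240,275),shellac=(160,188)).items():
    print(n,np.abs(a-g['color'])[y-14:y+14,x-18:x+18].max(2).__gt__(40).sum())
E
```

```text
t: 22.0
tcp_pos: [0.4819, 0.0039, 0.1748]
tcp_rot: [-0.0, 0.79, -0.613, 0.0]
contact_force: [0.6, -3.9, 1.8]
gripper_width: 0.0249
t: 23.25
tcp_pos: [0.4819, 0.0039, 0.1748]
tcp_rot: [-0.0, 0.79, -0.613, -0.0]
contact_force: [0.9, -3.3, 1.9]
gripper_width: 0.0246
t: 24.5
tcp_pos: [0.4819, 0.0039, 0.1748]
tcp_rot: [-0.0, 0.79, -0.613, -0.0]
contact_force: [0.7, -4.2, 2.1]
gripper_width: 0.025
w9 55 189:206,158,81 190:165,72,46 191:214,45,42 192:215,46,41 193:213,46,42 194:212,46,44 195:255,75,69 196:255,75,70 197:255,75,70 198:255,76,71 199:255,74,69 200:255,74,70 201:255,68,68 202:255,75,66 203:123,255,120 204:96,255,117 205:99,253,115 206:89,253,107 207:255,254,255 208:251,242,236
block 587
burn 0
bar 0
shellac 164
```

```bash
python3 -c "
from rig import sign_off
print(sign_off())"
```

```text
the job is handed in; nothing more can be done
None
```

I laid the small green pen in the press's two saddles and let go, then swung the lever over with the fingers caged round its grip. I held it there for about 5 s, to t = 24.5 s, and handed the job in while still holding.

**Last checks:**
- **Compression:** the ram's mouth stood mid-green and steady over the hold. The image gave 5.3–5.6 mm and the lever geometry about 6–7 mm; they differ by about 1 mm but both are within 4–8 mm.
- **Section and pen:** about 17 mm of section showed, against 18 mm when home. The pen was in line with its dome against the cork.
- **Lever:** about 4 N on the fingers, with the arm still.
- **Bystanders:** the burnisher and pressure bar were unchanged in the scene image. The picture did change around the block, and slightly around the shellac bottle. I put that down to the arm or its shadow, since nothing came near them, but I did not confirm it.

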